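Rebuild the bearing stack of a decorating turntable

TASK

Rebuild the bearing stack of the green decorating turntable: thread the three loose rings onto its steel spindle one after another in size order, the wide aluminium ring first, then the blue middle ring, and the small brass bush last on top, and press the stack down until the rubber seal under it is fully home on the hub and all lies flat. The spindle is not quite central in its base, so feel your way on and ease each ring down without dropping it; never load the spindle or its base with more than 40 N. Leave the red ring and everything else on the table alone.

Things in the scene. Friction and masses are not known exactly. Their poses are not given: they have to be found in the camera images.
- base: Fixed green turntable base, upright: round foot 140 mm across, 14 high, on it a hub 52 across, its top 45 above the table. Origin at the underside centre of the foot, on the hub's axis; z up. From the hub rises a round steel spindle, and round that sits a black rubber seal (see the points). Base, spindle and seal must never bear more than 40 N, and no ring may fall down the spindle (over 0.4 m/s)
- spindle_height (a point): Point ON THE HUB'S AXIS, 106 mm above base's origin, level with the spindle's tip. Spindle: vertical, diameter 16 mm, chamfer 1 x 1.5 mm at the tip. Its carriage is not clamped: it STANDS 2 to 4 mm OFF this axis, in any direction (new each time; no reading gives it: look or feel for it), and needs 18 N to shove it sideways
- seal_home (a point): Point on the hub's axis, 50 mm above base's origin: the height of the seal's top when home. The seal, 30 mm across, 5 thick, grips the spindle: its top starts 3 to 8 mm higher; pushed with about 7 N it slides down, stays where left, and stops hard on the hub. All home, the undersides lie 50 (wide), 64 (middle), 78 mm (bush) above base's origin, the bush's top 96
- wide_ring: Plain aluminium ring, outer diameter 62 mm, height 14, 0.08 to 0.13 kg. Lies flat; origin at the centre of its underside, z axis = the ring's axis. Bore 18.4 mm through, so 1.2 mm clearance all round on the spindle
- middle_ring: Plain blue plastic ring, outer diameter 50 mm, height 14, 0.03 to 0.05 kg. Lies flat; origin at the centre of its underside, z axis = the ring's axis. Bore 18.4 mm through, so 1.2 mm clearance all round on the spindle
- small_bush: Plain brass bush, outer diameter 38 mm, height 18, 0.1 to 0.16 kg. Lies flat; origin at the centre of its underside, z axis = the ring's axis. Bore 18.4 mm through, so 1.2 mm clearance all round on the spindle
- red_ring: Bystander: spare chipped ring of red plastic, outer diameter 44, height 14, same bore; not wanted. Origin at its underside centre (sizes in mm). Leave alone
- bowl: Bystander: glazed brown bowl, 90 across, 35 high. Origin at its underside centre (sizes in mm). Leave alone
- dish: Bystander: shallow glazed brown dish, 100 across, 20 high. Origin at its underside centre (sizes in mm). Leave alone
- paint_pot: Bystander: closed white paint pot, 60 across, 60 high. Origin at its underside centre (sizes in mm). Leave alone
- vase: Bystander: glazed brown vase, 80 across, 105 high. Origin at its underside centre (sizes in mm). Leave alone
- wrench: Bystander: steel wrench lying flat, origin under its middle (sizes in mm). Leave alone
- brush: Bystander: paint brush lying flat, origin under its middle (sizes in mm). Leave alone
Things that resemble listed ones, but are neither listed nor needed, are in the scene too. Of the things shaped like the small_bush, the brass one is meant.

How it is judged:
On the way, in this order (a step that is already met when the one before it is completed fails the run):
1. the wide aluminium ring is threaded on the spindle and lies flat on the rubber seal (horizontal distance between wide_ring and base below 0.0095 m and z of wide_ring in the frame of base between 0.048 and 0.0592 m and angle between wide_ring's own z axis and vertical below 0.1 rad), for 0.2 s.
2. the middle blue ring is threaded on the spindle and lies flat on the wide aluminium ring, with the wide aluminium ring still below it (all of step 1 and horizontal distance between middle_ring and base below 0.0095 m and z of middle_ring in the frame of base between 0.062 and 0.0732 m and angle between middle_ring's own z axis and vertical below 0.1 rad), for 0.2 s.
3. the small brass bush is threaded on the spindle and lies flat on the middle blue ring, with the wide aluminium ring and the middle blue ring still below it (all of step 2 and horizontal distance between small_bush and base below 0.0095 m and z of small_bush in the frame of base between 0.076 and 0.0872 m and angle between small_bush's own z axis and vertical below 0.1 rad), for 0.2 s.
At the end, for the whole second after the job is handed in: Wide ring, middle ring, small bush on the spindle in that order from the bottom (within 9.5 mm of the base's axis), flat within 0.1 rad, at rest, undersides 50, 64 and 78 mm above the base's origin (at most 1.8, 2.1 and 2.4 mm too high: seal pressed home) (horizontal distance between each of wide_ring, middle_ring, small_bush and base below 0.0095 m and z of wide_ring in the frame of base between 0.048 and 0.0518 m and angle between each of wide_ring, middle_ring, small_bush's own z axis and vertical below 0.1 rad and z of middle_ring in the frame of base between 0.062 and 0.0661 m and z of small_bush in the frame of base between 0.076 and 0.0804 m and linear speed of each of wide_ring, middle_ring, small_bush below 0.02 m/s); the robot touches nothing.
It fails at once if a ring is let fall down the spindle (faster than 0.4 m/s on it) ((horizontal distance between wide_ring and base below 0.012 m and z of wide_ring in the frame of base below 0.1 m and linear speed of wide_ring above 0.4 m/s) or (horizontal distance between middle_ring and base below 0.012 m and z of middle_ring in the frame of base below 0.1 m and linear speed of middle_ring above 0.4 m/s) or (horizontal distance between small_bush and base below 0.012 m and z of small_bush in the frame of base below 0.1 m and linear speed of small_bush above 0.4 m/s)).
It fails at once if the base with its spindle and seal bears more than 40 N (contact force between base and anything else above 40 N).
It fails at once if the red ring or another bystander is shifted by more than 15 mm (distance of any of red_ring, bowl, dish, paint_pot, vase, wrench, brush from where it was at the start of the episode above 0.015 m).
It also fails if it takes over 72 s, if anything falls off the work surface, if the arm or the gripper's body presses on something with over 40 N, if the wrist force passes 120 N, or if a joint passes its speed limit or range.

ROBOT

A 6-joint arm with a two-finger parallel gripper is mounted at the origin on the work surface. World frame = base frame: x ahead of the robot, y to its left, z up, the work surface at z = 0. Lengths are in m, angles in rad, forces in N, time in s.
With the tool pointing down it reaches from about 0.35 to 0.775 m from the base axis. Payload 5.5 kg.
Tool frame: the origin (TCP) lies at the very end of the fingers, on their centre line; the grasp point (between the pads) lies 19 mm behind it; z points along the fingers, y is the direction in which the jaws open and shut (so a half turn about z gives the same grasp; the last joint's range is limited). The gripper opens to 85 mm and grips with 20 to 120 N. Pads are 22 mm wide; open, the fingers measure 114 mm over their backs; the gripper's body (76 mm by 85 mm) begins 54 mm behind the grasp point. The pads swing forward as they close: fully open they stand 13 mm farther back than shut.
Start: joints at [1.107, 0.313, 0.046, 1.304, 0, 1.431], TCP at [0.183, 0.545, 0.231] pointing down, gripper open.
Joint ranges: [-2.76, 2.76], [-0.86, 1.69], [-1.03, 1.26], [-2.2, 2.34], [-1.47, 1.5], [-3.14, 3.14]. Speed limits (rad/s): [2.57, 2.57, 3.14, 3.14, 3.14, 3.14].

INTERFACE

Orientations are given as a unit quaternion [w, x, y, z].
In Python, from workcell import get_state, imaging, env, spotter gives the robot as it stands.
- The arm moves only by the tool play_rows, never from a script. Its argument "moves" is a list of rows, each an object with "claw": the finger opening in cm, from 0 to 8.54; "delta_pos": the shift along the tool's x, y, z in cm, a list of three; "twist": the turn about the tool's z in degrees. A call has 1 to 12 rows; each row is the pose to reach, as a shift and turn from the pose commanded when the call began, along the tool's axes at that moment; what a row does not reach only later rows make up. A row lasts 1/8 s, in which the tool goes at most 62.5 mm and 10.7 degrees, less where a joint would pass 70% of its speed; a pose out of reach is approached as far as the arm can. A call with a gripper value outside its range is refused whole. The fingers move at their own pace and stop on an object; "force" is the grip in N (left out, the last holds). Time passes only in rows, so rows that repeat a pose let the fingers close. It gives the time, the measured TCP pose, the force and the opening at its end, in the units of the state.
- get_state(): the state, without advancing time (a new reading comes with each control period).
- imaging.read_camera(name): name is "scene" or "top" or "wrist"; returns the picture (384x512x3 uint8, red, green, blue); there is no depth.
- imaging.camera_info(name): a dict with "fx", "fy", "cx", "cy" (pixels), "world_to_cam" (4x4, takes a point from world to camera coordinates). Camera axes: x right, y down, z forward; pixel columns grow to the right and rows downward; lengths in m; the calibration is good to about 2 mm. A picture is of the moment at which its call begins: read the wrist's pose just before it. camera_info takes no time and is no camera call; for the wrist camera it gives the pose at the moment of the call.
- env.hand_in(): hands the job in, once; it reports no verdict.
Trained networks look in the newest picture that a camera, given by its name, has taken for a name from the list of things; names that differ only in an ending like _2 or _b are one class to them, and where a whole thing is asked for, a point or a joint stands for the part that bears it (a point fixed in the world has none). Each returns a list of dicts, best first, with "conf" (0 to 1); they miss things now and then, are a little off and sometimes report something else, mostly with a low value. They report only what shows in the picture. A call takes as long as a camera call. They do not tell look-alikes from the thing itself.
- spotter.spot_in(camera, query): "extent" ([left, top, right, bottom] in pixels, round what is visible of it).
The state is a dict: "clock": time; "joint_pos": joint angles; "qvel": joint speeds; "tau": joint torques, N m; "tcp_pos": TCP position; "orientation": TCP orientation; "wrist_force": force on the tool from outside, world axes, zero at the start; "ft_torque": the same for the moment, N m; "finger_gap": finger opening in m.
Only numpy, scipy, OpenCV 4.12 (cv2) and the standard library are available. Lean on these libraries where they do the work, as an engineer would, in place of code of your own. Each camera call takes 0.05 s, during which the arm holds its last target. There are 200 camera calls.

## Working session

There is one attempt and no reset: what is moved stays moved. The work goes in short steps, Python scripts to look and compute and a tool call to move; the robot and the scene stay as the last step left them, time stands still between calls to the robot, and variables do not carry over. Pictures are saved under pics/ and viewed, about 8 in all and at most 12, crops included, and the job is handed in when it is done.

Besides the shell and the picture viewer there is one more tool, called after "Emit:" as a command line: name --argument value ..., lists and objects as JSON in quotes. play_rows: Moves the arm, as the interface text tells. Its arguments: {"type":"object","properties":{"moves":{"type":"array"},"force":{"type":"number"}},"required":["moves"]}

```bash
mkdir -p pics
cat > h.py <<'E'
from workcell import get_state, imaging, env, spotter
import numpy as np, cv2
def snap(n,f):
    im=imaging.read_camera(n); cv2.imwrite('pics/'+f,cv2.cvtColor(im,cv2.COLOR_RGB2BGR)); return im
def ray(n,u,v,z,info=None):
    c=info or imaging.camera_info(n); T=np.linalg.inv(np.array(c['world_to_cam']))
    d=T[:3,:3]@np.array([(u-c['cx'])/c['fx'],(v-c['cy'])/c['fy'],1.]); o=T[:3,3]
    return o+d*(z-o[2])/d[2]
def proj(n,p,info=None):
    c=info or imaging.camera_info(n); q=np.array(c['world_to_cam'])@np.append(p,1)
    return np.array([c['fx']*q[0]/q[2]+c['cx'],c['fy']*q[1]/q[2]+c['cy']])
E
python3 - <<'E'
from h import *
s=get_state(); print(s['clock'],s['tcp_pos'],s['orientation'],s['finger_gap'])
a=snap('top','top.png'); b=snap('scene','scene.png')
cv2.imwrite('pics/top_s.png',cv2.resize(cv2.cvtColor(a,4),(800,600),interpolation=cv2.INTER_CUBIC))
for n in ['top','scene']:
    c=imaging.camera_info(n); print(n,c['fx'],c['cx'],c['cy'],np.linalg.inv(np.array(c['world_to_cam'])).round(3).tolist())
    for q in ['base','wide_ring','middle_ring','small_bush','red_ring']:
        print(n,q,[(round(d['conf'],2),np.round(d['extent'],1).tolist()) for d in spotter.spot_in(n,q)][:4])
E
```

```text
0.0 [0.18271939 0.54467971 0.23041434] [-2.60801318e-04  1.61179307e-01  9.86924738e-01 -8.51196076e-04] 0.08533457295855257
top 492.4901790803127 253.42581053604644 186.58019484148494 [[-0.016, -0.979, 0.202, 0.265], [-1.0, 0.016, -0.003, -0.009], [-0.0, -0.202, -0.979, 1.637], [0.0, 0.0, 0.0, 1.0]]
top base [(0.91, [222.0, 176.8, 268.3, 217.1]), (0.64, [114.5, 156.0, 141.0, 181.0])]
top wide_ring [(0.79, [322.9, 175.0, 337.3, 190.9])]
top middle_ring [(0.62, [325.8, 224.8, 338.4, 239.4]), (0.38, [351.1, 224.2, 401.7, 262.4])]
top small_bush [(0.66, [224.8, 176.7, 264.2, 214.9]), (0.47, [187.8, 205.6, 197.9, 220.0]), (0.39, [167.3, 188.3, 178.1, 201.2])]
top red_ring []
scene 469.811562875174 253.6662270674496 193.82032316156975 [[-0.819, 0.377, -0.432, 1.175], [0.573, 0.56, -0.598, 0.776], [0.017, -0.738, -0.675, 0.959], [0.0, 0.0, 0.0, 1.0]]
scene base [(0.95, [243.8, 183.8, 292.5, 231.0]), (0.48, [184.4, 194.3, 216.9, 215.4])]
scene wide_ring [(0.63, [195.2, 157.6, 214.4, 173.6])]
scene middle_ring []
scene small_bush [(0.63, [313.9, 231.0, 330.4, 245.3]), (0.51, [315.7, 256.7, 335.6, 274.8])]
scene red_ring [(0.49, [359.8, 233.1, 376.2, 249.6])]
```

View pics/top_s.png

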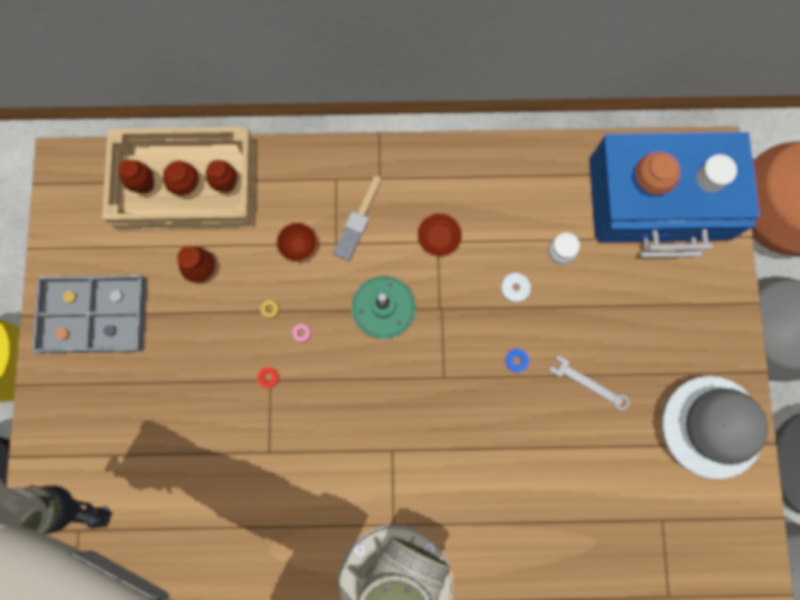

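View pics/scene.png

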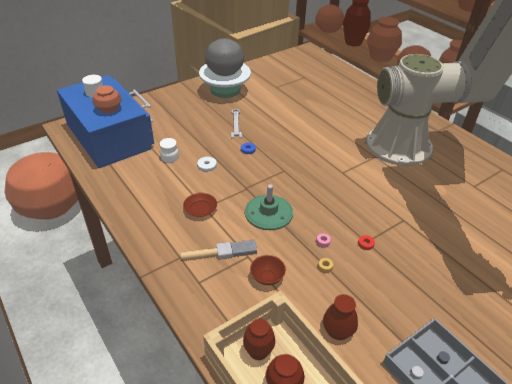

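Top view (800-wide) shows the base at (384,305), the aluminium ring at (516,287) and the blue ring at (517,361). The brass bush is at (268,309), with a pink look-alike at (301,332) and the red ring at (268,378). Next I turn these into world positions.

Run:
```python
from h import *
for n,(u,v),z in [('wide',(330.1,183),.014),('mid',(331.5,231.5),.014),('bush',(172.5,198),.018),('pink',(192.8,212.8),.018),('foot',(245.2,196.9),.014),('red',(171.8,241.7),.014)]: print(n,ray('top',u,v,z).round(4))
for n,(u,v),z in [('wide',(206.7,163.5),.014),('mid',(248,147.5),.014),('bush',(325.5,264.5),.018),('foot',(268.5,211),.014)]: print(n,ray('scene',u,v,z).round(4))
c=imaging.camera_info('wrist'); print(c['fx'],c['cx'],c['cy'],np.linalg.inv(np.array(c['world_to_cam'])).round(3).tolist())
```

```text
wide [ 0.6073 -0.2726  0.014 ]
mid [ 0.4436 -0.2694  0.014 ]
bush [0.5637 0.2568 0.018 ]
pink [0.5127 0.1886 0.018 ]
foot [0.5643 0.014  0.014 ]
red [0.4184 0.2572 0.014 ]
wide [ 0.6121 -0.263   0.014 ]
mid [ 0.4542 -0.2598  0.014 ]
bush [0.5734 0.2639 0.018 ]
foot [0.5763 0.022  0.014 ]
278.0716084021692 251.90739335806637 188.92792435036657 [[0.318, 0.915, 0.25, 0.119], [0.948, -0.307, -0.083, 0.566], [0.0, 0.263, -0.965, 0.374], [0.0, 0.0, 0.0, 1.0]]
```

Emit:
play_rows --moves '[{"claw": 8.5, "delta_pos": [-53.45, -37.65, 0], "twist": -18.55}, {"claw": 8.5, "delta_pos": [-53.45, -37.65, 0], "twist": -18.55}, {"claw": 8.5, "delta_pos": [-53.45, -37.65, 0], "twist": -18.55}, {"claw": 8.5, "delta_pos": [-53.45, -37.65, 0], "twist": -18.55}, {"claw": 8.5, "delta_pos": [-53.45, -37.65, 0], "twist": -18.55}, {"claw": 8.5, "delta_pos": [-53.45, -37.65, 0], "twist": -18.55}, {"claw": 8.5, "delta_pos": [-53.45, -37.65, 0], "twist": -18.55}, {"claw": 8.5, "delta_pos": [-53.45, -37.65, 0], "twist": -18.55}, {"claw": 8.5, "delta_pos": [-53.45, -37.65, 0], "twist": -18.55}, {"claw": 8.5, "delta_pos": [-53.45, -37.65, 0], "twist": -18.55}, {"claw": 8.5, "delta_pos": [-53.45, -37.65, 0], "twist": -18.55}, {"claw": 8.5, "delta_pos": [-53.45, -37.65, 0], "twist": -18.55}]'

```text
clock: 2.1
tcp_pos: [0.5711, 0.0159, 0.2307]
orientation: [0.0, 0.002, 1.0, -0.0]
wrist_force: [-0.1, 0.1, -0.4]
finger_gap: 0.0847
```

Run:
```python
from h import *
s=get_state(); print(s['clock'],s['tcp_pos'],s['orientation'],s['wrist_force'],s['joint_pos'])
c=imaging.camera_info('wrist');a=snap('wrist','w1.png'); print(spotter.spot_in('wrist','base')[:2]); print(np.linalg.inv(np.array(c['world_to_cam'])).round(4).tolist())
```

```text
2.1 [0.57113509 0.01585545 0.23074034] [ 6.17966143e-06  1.86388375e-03  9.99998262e-01 -5.36623504e-05] [-0.0576742   0.07310335 -0.3884215 ] [-1.12669552e-01  3.06198264e-01  3.49734252e-02  1.29954734e+00
 -1.05299832e-04 -1.08941784e-01]
[{'extent': [199.6, 109.1, 303.2, 214.8], 'conf': 0.96}]
[[0.0034, 0.9648, 0.263, 0.5042], [1.0, -0.0033, -0.0008, 0.0162], [0.0001, 0.263, -0.9648, 0.3732], [0.0, 0.0, 0.0, 1.0]]
```

View pics/w1.png

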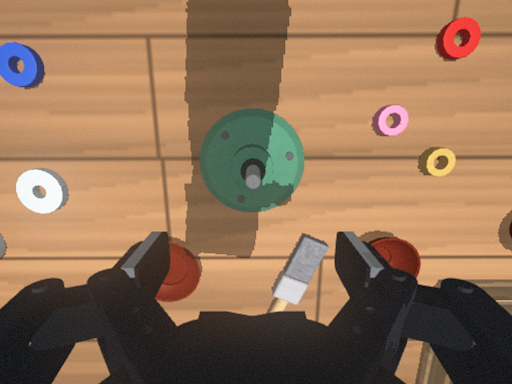

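```bash
cat >> h.py <<'E'
def unproj(im,n,z,x0,y0,half=.06,res=.0002,info=None):
    """orthophoto of plane z; row = +x, col = +y ; centre (x0,y0)"""
    N=int(2*half/res); c=info or imaging.camera_info(n)
    I,J=np.mgrid[0:N,0:N]; P=np.stack([x0-half+I*res,y0-half+J*res,np.full(I.shape,z),np.ones(I.shape)],-1)
    q=P@np.array(c['world_to_cam']).T
    u=(c['fx']*q[...,0]/q[...,2]+c['cx']).astype('f4'); v=(c['fy']*q[...,1]/q[...,2]+c['cy']).astype('f4')
    return cv2.remap(im,u,v,cv2.INTER_LINEAR)
E
python3 - <<'E'
from h import *
im=cv2.cvtColor(cv2.imread('pics/w1.png'),4)
for n,(u,v),z in [('wide',(41,191),.014),('mid',(18,65),.014),('bush',(440,162),.018),('pink',(392,121),.018),('foot',(252,160),.014),('tip',(253,181),.106)]: print(n,ray('wrist',u,v,z).round(4))
tiles=[]
for (u,v),z,h in [((252,160),.014,.08),((253,181),.106,.03),((41,191),.014,.05),((440,162),.018,.05)]:
    p=ray('wrist',u,v,z); t=unproj(im,'wrist',z,p[0],p[1],h,2*h/300); cv2.drawMarker(t,(150,150),(255,0,0),0,10); tiles.append(t)
o=np.vstack([np.hstack(tiles[:2]),np.hstack(tiles[2:])]); cv2.imwrite('pics/t1.png',cv2.cvtColor(o,4))
E
```

```text
wide [ 0.6032 -0.2647  0.014 ]
mid [ 0.4469 -0.261   0.014 ]
bush [0.5635 0.2614 0.018 ]
pink [0.512  0.1926 0.018 ]
foot [0.5614 0.0185 0.014 ]
tip [0.5673 0.0194 0.106 ]
```

View pics/t1.png

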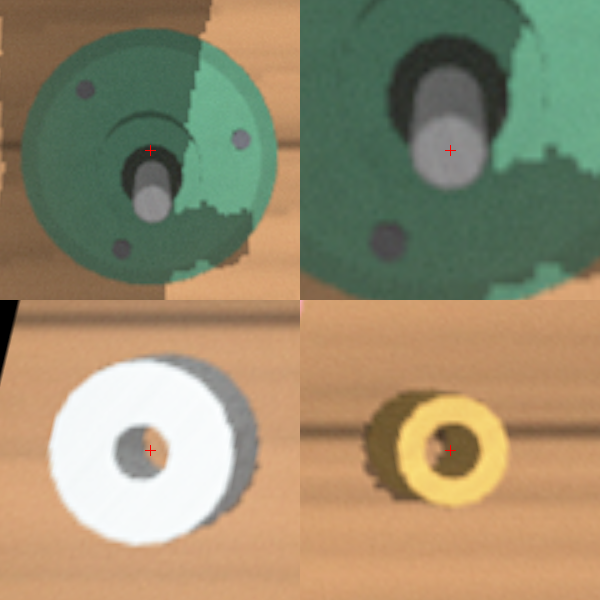

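View 3 shows the base off to the upper left and all rings in view. View 4 holds orthophotos at the nominal heights: wide ring 62 mm across, bush 37.3 mm, spindle tip 15 mm, all matching the text. The spindle stands about (+2.9,+1.1) mm from the foot centre. Now to the wide ring.

Emit:
play_rows --moves '[{"claw": 8.5, "delta_pos": [-3.4, -28.5, 13], "twist": 0}, {"claw": 8.5, "delta_pos": [-3.4, -28.5, 13], "twist": 0}, {"claw": 8.5, "delta_pos": [-3.4, -28.5, 13], "twist": 0}, {"claw": 8.5, "delta_pos": [-3.4, -28.5, 13], "twist": 0}, {"claw": 8.5, "delta_pos": [-3.4, -28.5, 13], "twist": 0}, {"claw": 8.5, "delta_pos": [-3.4, -28.5, 13], "twist": 0}, {"claw": 8.5, "delta_pos": [-3.4, -28.5, 13], "twist": 0}, {"claw": 8.5, "delta_pos": [-3.4, -28.5, 13], "twist": 0}]'

```text
clock: 3.2
tcp_pos: [0.6044, -0.2649, 0.1026]
orientation: [0.001, -0.001, 1.0, -0.0]
wrist_force: [0.4, 0.3, 0.2]
finger_gap: 0.0853
```

```bash
cat >> h.py <<'E'
def disc(im,n,z,x0,y0,lo,hi,half=.06,name=None,ring=None):
    """circle fit on HSV-range blob in orthophoto at z; returns centre, radius"""
    res=.0002; t=unproj(im,n,z,x0,y0,half,res)
    m=cv2.inRange(cv2.cvtColor(t,cv2.COLOR_RGB2HSV),np.array(lo),np.array(hi))
    if name: cv2.imwrite('pics/'+name,cv2.cvtColor(t,4))
    cs,_=cv2.findContours(m,cv2.RETR_EXTERNAL,cv2.CHAIN_APPROX_NONE); k=max(cs,key=cv2.contourArea)
    (a,b),(w,h),_=cv2.fitEllipse(cv2.convexHull(k))
    return np.array([x0-half+b*res,y0-half+a*res]),w*res,h*res
E
python3 - <<'E'
from h import *
s=get_state(); print(s['clock'],s['tcp_pos'],s['orientation'],np.abs(s['qvel']).max())
c=imaging.camera_info('wrist');a=snap('wrist','w2.png'); s=get_state(); print(s['clock'],s['tcp_pos'],np.abs(s['qvel']).max())
for z in(.010,.014,.018): print(z,disc(a,'wrist',z,.604,-.267,[0,0,170],[180,50,255]))
E
```

```text
3.2 [ 0.60443716 -0.26487002  0.10256954] [ 5.70662010e-04 -1.23748873e-03  9.99999065e-01 -1.15566152e-04] 0.002529610305794418
3.25 [ 0.60454852 -0.26497321  0.10264999] 0.002930877931767345
0.01 (array([ 0.60576182, -0.27091489]), 0.060557885742187505, 0.060881201171875)
0.014 (array([ 0.60457373, -0.27081288]), 0.059557763671875, 0.059775439453125)
0.018 (array([ 0.6034126 , -0.27070374]), 0.058522210693359375, 0.0587879638671875)
```

View pics/w2.png

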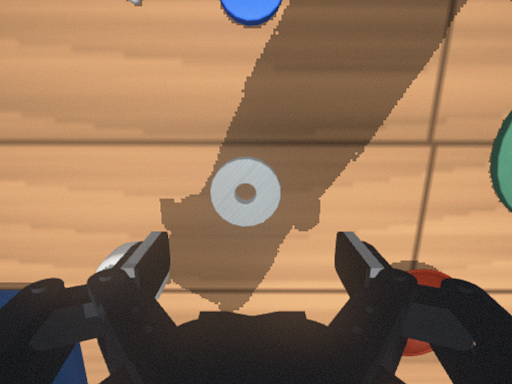

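The wrist view shows the wide ring at (246,192), midway between the fingers bar about 5 mm toward -y. The pot at (130,265) is clear.

Emit:
play_rows --moves '[{"claw": 8.5, "delta_pos": [0, -0.6, 5], "twist": 0}, {"claw": 8.5, "delta_pos": [0, -0.6, 9], "twist": 0}, {"claw": 8.5, "delta_pos": [0, -0.6, 9.8], "twist": 0}, {"claw": 8.5, "delta_pos": [0, -0.6, 10.2], "twist": 0}, {"claw": 8.5, "delta_pos": [0, -0.6, 10.2], "twist": 0}]'

```text
clock: 3.88
tcp_pos: [0.6052, -0.2731, 0.0011]
orientation: [0.001, -0.0, 1.0, -0.001]
wrist_force: [-0.4, -0.6, 0.6]
finger_gap: 0.0853
```

Run:
```python
from h import *
s=get_state(); print(s['clock'],s['tcp_pos'],s['wrist_force'])
snap('wrist','w3.png')
```

```text
3.875 [ 0.6051668  -0.27311464  0.00112388] [-0.40477071 -0.6224937   0.55823475]
```

View pics/w3.png

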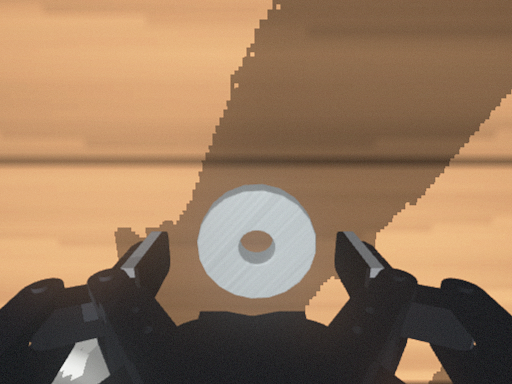

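Run:
```python
from h import *
a=cv2.cvtColor(cv2.imread('pics/w3.png'),4); x,y,z=get_state()['tcp_pos']
for zz in (.001,.008,.014,.02): print(zz,proj('wrist',[x-.011,y-.0427,zz]).round(),proj('wrist',[x+.011,y-.0427,zz]).round())
print(disc(a,'wrist',.014,.604,-.27,[0,0,140],[180,50,255]), ray('wrist',257,241,.014))
```

```text
0.001 [174. 219.] [177. 255.]
0.008 [170. 224.] [173. 261.]
0.014 [167. 228.] [170. 267.]
0.02 [163. 233.] [167. 274.]
(array([ 0.60335842, -0.27101036]), 0.06072549438476563, 0.06388143310546875) [ 0.60116019 -0.27057854  0.014     ]
```

Emit:
play_rows --force 40 --moves '[{"claw": 8.5, "delta_pos": [0.3, 0.2, 0.3], "twist": 0}, {"claw": 6.6, "delta_pos": [0.3, 0.2, 0.3], "twist": 0}, {"claw": 6.4, "delta_pos": [0.3, 0.2, 0.3], "twist": 0}, {"claw": 5.5, "delta_pos": [0.3, 0.2, 0.3], "twist": 0}, {"claw": 5.5, "delta_pos": [0.3, 0.2, 0.3], "twist": 0}, {"claw": 5.5, "delta_pos": [0.3, 0.2, 0.3], "twist": 0}]'

```text
clock: 4.68
tcp_pos: [0.6012, -0.271, -0.0029]
orientation: [0.0, 0.0, 1.0, -0.0]
wrist_force: [-2.1, -0.4, 5.1]
finger_gap: 0.0598
```

Emit:
play_rows --moves '[{"claw": 5.5, "delta_pos": [0, 0, -1], "twist": 0}, {"claw": 5.5, "delta_pos": [0, 0, -5], "twist": 0}, {"claw": 5.5, "delta_pos": [0, 0, -10], "twist": 0}, {"claw": 5.5, "delta_pos": [0, 0, -14], "twist": 0}, {"claw": 5.5, "delta_pos": [0, 5, -16], "twist": 0}, {"claw": 5.5, "delta_pos": [1, 11, -16], "twist": 0}, {"claw": 5.5, "delta_pos": [2, 17, -16], "twist": 0}, {"claw": 5.5, "delta_pos": [2.5, 22, -16], "twist": 0}, {"claw": 5.5, "delta_pos": [3.4, 26, -16], "twist": 0}, {"claw": 5.5, "delta_pos": [3.4, 28.5, -16], "twist": 0}, {"claw": 5.5, "delta_pos": [3.4, 29, -16], "twist": 0}, {"claw": 5.5, "delta_pos": [3.4, 29, -16], "twist": 0}]'

```text
clock: 6.18
tcp_pos: [0.567, 0.019, 0.1564]
orientation: [0.0, -0.0, 1.0, -0.0]
wrist_force: [0.4, -0.0, -0.6]
finger_gap: 0.0595
```

Run:
```python
from h import *
s=get_state(); print(s['clock'],s['tcp_pos'],s['wrist_force'])
snap('wrist','w4.png')
a=snap('scene','s2.png'); cv2.imwrite('pics/v4.png',np.hstack([cv2.imread('pics/w4.png')[60:360,100:412],cv2.resize(cv2.imread('pics/s2.png')[120:245,205:335],(312,300),interpolation=cv2.INTER_CUBIC)]))
```

```text
6.175 [0.56702357 0.01898096 0.1564122 ] [ 0.40028913 -0.00120218 -0.56216887]
```

View pics/v4.png

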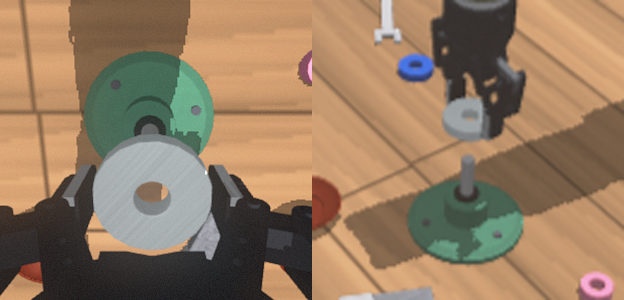

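Run:
```python
from h import *
a=cv2.cvtColor(cv2.imread('pics/w4.png'),4); x,y,z=get_state()['tcp_pos']; zt=z+.017
t=unproj(a,'wrist',zt,x,y,.045,.0003); b=unproj(a,'wrist',zt-.014,x,y,.045,.0003)
o=np.hstack([t,b]); 
for k in range(0,300,50): cv2.line(o,(0,k),(599,k),(255,0,0),1)
for k in (150,450): cv2.line(o,(k,0),(k,299),(255,0,0),1)
cv2.imwrite('pics/t4.png',cv2.cvtColor(cv2.resize(o,(800,400)),4))
```

```text
(no output)
```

View pics/t4.png

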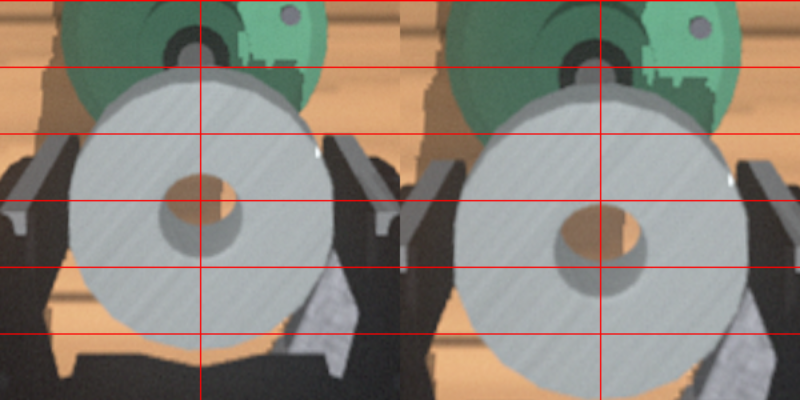

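View 7 (orthophoto at ring top) puts the bore at row 216 and column 201. The ring is therefore held +3.6 mm in x from the TCP, and I shift to put the bore over the spindle.

Emit:
play_rows --moves '[{"claw": 5.5, "delta_pos": [0.3, 0, 2], "twist": 0}, {"claw": 5.5, "delta_pos": [0.3, 0, 4], "twist": 0}, {"claw": 5.5, "delta_pos": [0.3, 0, 4.8], "twist": 0}, {"claw": 5.5, "delta_pos": [0.3, 0, 5.1], "twist": 0}, {"claw": 5.5, "delta_pos": [0.3, 0, 5.25], "twist": 0}, {"claw": 5.5, "delta_pos": [0.3, 0, 5.35], "twist": 0}, {"claw": 5.5, "delta_pos": [0.3, 0, 5.4], "twist": 0}, {"claw": 5.5, "delta_pos": [0.3, 0, 5.4], "twist": 0}]'

```text
clock: 7.28
tcp_pos: [0.5643, 0.0191, 0.1028]
orientation: [0.001, -0.0, 1.0, -0.0]
wrist_force: [0.4, -0.2, 1.4]
finger_gap: 0.0593
```

Emit:
play_rows --moves '[{"claw": 5.5, "delta_pos": [0, 0, 0.05], "twist": 0}, {"claw": 5.5, "delta_pos": [0, 0, 0.1], "twist": 0}, {"claw": 5.5, "delta_pos": [0, 0, 0.1], "twist": 0}]'

```text
clock: 7.65
tcp_pos: [0.5645, 0.0188, 0.1014]
orientation: [0.001, 0.0, 1.0, -0.0]
wrist_force: [1.5, -1.4, 0.9]
finger_gap: 0.0601
```

Run:
```python
from h import *
s=get_state(); print(s['clock'],s['tcp_pos'],s['wrist_force'],s['ft_torque'])
a=snap('wrist','w5.png'); x,y,z=s['tcp_pos']
t=unproj(a,'wrist',.120,x,y,.03,.0001); cv2.imwrite('pics/t5.png',cv2.cvtColor(t[:,:],4))
```

```text
7.65 [0.56445068 0.01877322 0.10140823] [ 1.51230296 -1.3522925   0.88625356] [-0.43559285 -0.33216093 -0.01600459]
```

View pics/t5.png

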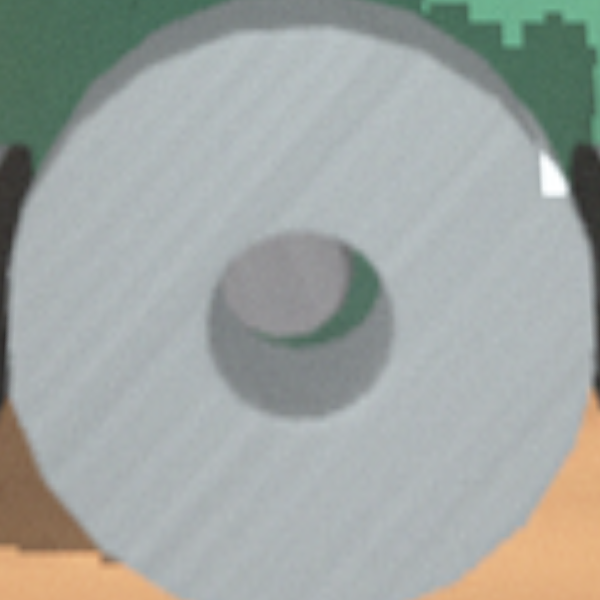

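View 8 shows the spindle tip inside the bore, toward the left and lower side. The force signs agree, so the ring needs about +0.8 mm in x and -1.3 mm in y.

Emit:
play_rows --moves '[{"claw": 5.5, "delta_pos": [-0.08, -0.13, 0], "twist": 0}, {"claw": 5.5, "delta_pos": [-0.08, -0.13, 0.1], "twist": 0}, {"claw": 5.5, "delta_pos": [-0.08, -0.13, 0.2], "twist": 0}, {"claw": 5.5, "delta_pos": [-0.08, -0.13, 0.2], "twist": 0}]'

```text
clock: 8.2
tcp_pos: [0.5644, 0.0179, 0.0989]
orientation: [-0.0, 0.0, 1.0, 0.0]
wrist_force: [1.0, -0.5, -2.0]
finger_gap: 0.0597
```

Emit:
play_rows --moves '[{"claw": 5.5, "delta_pos": [-0.04, -0.03, 0.5], "twist": 0}, {"claw": 5.5, "delta_pos": [-0.04, -0.03, 1.0], "twist": 0}, {"claw": 5.5, "delta_pos": [-0.04, -0.03, 1.5], "twist": 0}, {"claw": 5.5, "delta_pos": [-0.04, -0.03, 1.5], "twist": 0}]'

```text
clock: 8.7
tcp_pos: [0.5646, 0.0176, 0.0836]
orientation: [-0.001, 0.0, 1.0, 0.0]
wrist_force: [0.4, 0.1, -0.8]
finger_gap: 0.0592
```

Emit:
play_rows --force 70 --moves '[{"claw": 5.0, "delta_pos": [0, 0, 0.8], "twist": 0}, {"claw": 5.0, "delta_pos": [0, 0, 1.6], "twist": 0}, {"claw": 5.0, "delta_pos": [0, 0, 2.3], "twist": 0}, {"claw": 5.0, "delta_pos": [0, 0, 2.6], "twist": 0}, {"claw": 5.0, "delta_pos": [0, 0, 2.8], "twist": 0}, {"claw": 5.0, "delta_pos": [0, 0, 2.9], "twist": 0}, {"claw": 5.0, "delta_pos": [0, 0, 3.0], "twist": 0}, {"claw": 5.0, "delta_pos": [0, 0, 3.0], "twist": 0}]'

```text
clock: 9.7
tcp_pos: [0.5652, 0.0176, 0.0544]
orientation: [0.0, 0.0, 1.0, 0.0]
wrist_force: [-0.6, -0.2, -1.5]
finger_gap: 0.0585
```

Emit:
play_rows --moves '[{"claw": 5.0, "delta_pos": [0, 0, 0.1], "twist": 0}, {"claw": 5.0, "delta_pos": [0, 0, 0.2], "twist": 0}, {"claw": 5.0, "delta_pos": [0, 0, 0.3], "twist": 0}, {"claw": 5.0, "delta_pos": [0, 0, 0.3], "twist": 0}]'

```text
clock: 10.2
tcp_pos: [0.5652, 0.0176, 0.0516]
orientation: [0.0, 0.0, 1.0, 0.0]
wrist_force: [-0.4, 0.3, 2.4]
finger_gap: 0.0586
```

Emit:
play_rows --moves '[{"claw": 5.0, "delta_pos": [0, 0, 0.1], "twist": 0}, {"claw": 5.0, "delta_pos": [0, 0, 0.15], "twist": 0}, {"claw": 5.0, "delta_pos": [0, 0, 0.2], "twist": 0}, {"claw": 5.0, "delta_pos": [0, 0, 0.2], "twist": 0}]'

```text
clock: 10.7
tcp_pos: [0.5652, 0.0176, 0.0498]
orientation: [0.0, 0.0, 1.0, -0.0]
wrist_force: [-2.0, -0.0, 4.6]
finger_gap: 0.0586
```

Emit:
play_rows --moves '[{"claw": 5.0, "delta_pos": [0, 0, 0.05], "twist": 0}, {"claw": 5.0, "delta_pos": [0, 0, 0.1], "twist": 0}, {"claw": 5.0, "delta_pos": [0, 0, 0.15], "twist": 0}, {"claw": 5.0, "delta_pos": [0, 0, 0.15], "twist": 0}]'

```text
clock: 11.2
tcp_pos: [0.5652, 0.0176, 0.0484]
orientation: [0.0, 0.0, 1.0, 0.0]
wrist_force: [-2.1, -0.3, 5.0]
finger_gap: 0.0584
```

Emit:
play_rows --moves '[{"claw": 5.0, "delta_pos": [0, 0, 0.05], "twist": 0}, {"claw": 5.0, "delta_pos": [0, 0, 0.1], "twist": 0}, {"claw": 5.0, "delta_pos": [0, 0, 0.1], "twist": 0}]'

```text
clock: 11.58
tcp_pos: [0.5652, 0.0176, 0.0474]
orientation: [0.0, 0.0, 1.0, 0.0]
wrist_force: [-1.0, 0.1, 4.8]
finger_gap: 0.0586
```

Emit:
play_rows --moves '[{"claw": 5.0, "delta_pos": [0, 0, 0.05], "twist": 0}, {"claw": 5.0, "delta_pos": [0, 0, 0.1], "twist": 0}, {"claw": 5.0, "delta_pos": [0, 0, 0.1], "twist": 0}]'

```text
clock: 11.95
tcp_pos: [0.5653, 0.0176, 0.0472]
orientation: [0.001, -0.0, 1.0, -0.0]
wrist_force: [-3.8, 0.6, 10.2]
finger_gap: 0.0586
```

Force steps up at 0.047, so the seal is home under the wide ring. I release, rise and go to the blue ring.

Emit:
play_rows --moves '[{"claw": 6.2, "delta_pos": [0, 0, -0.05], "twist": 0}, {"claw": 8.3, "delta_pos": [0, 0, -0.05], "twist": 0}, {"claw": 8.5, "delta_pos": [0, 0, -0.1], "twist": 0}, {"claw": 8.5, "delta_pos": [0, 0, -0.5], "twist": 0}, {"claw": 8.5, "delta_pos": [0, 0, -5], "twist": 0}, {"claw": 8.5, "delta_pos": [0, 0, -11], "twist": 0}, {"claw": 8.5, "delta_pos": [2, -5, -12], "twist": 0}, {"claw": 8.5, "delta_pos": [4.5, -10.5, -12], "twist": 0}, {"claw": 8.5, "delta_pos": [7, -16, -12], "twist": 0}, {"claw": 8.5, "delta_pos": [9, -21.5, -11], "twist": 0}, {"claw": 8.5, "delta_pos": [11.8, -27, -9], "twist": 0}, {"claw": 8.5, "delta_pos": [11.8, -28.1, -5.5], "twist": 0}]'

```text
clock: 13.45
tcp_pos: [0.4467, -0.2676, 0.1018]
orientation: [0.002, 0.002, 1.0, -0.002]
wrist_force: [0.1, -0.8, -0.6]
finger_gap: 0.085
```

Emit:
play_rows --moves '[{"claw": 8.5, "delta_pos": [0, 0, 0], "twist": 0}, {"claw": 8.5, "delta_pos": [0, 0, 0], "twist": 0}]'

```text
clock: 13.7
tcp_pos: [0.4475, -0.263, 0.1017]
orientation: [0.0, -0.0, 1.0, 0.0]
wrist_force: [0.4, -0.7, 0.2]
finger_gap: 0.0851
```

Run:
```python
from h import *
a=snap('wrist','w6.png'); x,y,z=get_state()['tcp_pos']; print(x,y,z)
for zz in(.010,.014): print(zz,disc(a,'wrist',zz,x,y,[100,120,60],[130,255,255],name='t6.png'))
print(spotter.spot_in('wrist','middle_ring')[:1])
b=snap('scene','s3.png'); d=lambda z,p=.0: print(proj('scene',[.565,.0182,z]))
cv2.imwrite('pics/v6.png',np.hstack([cv2.resize(cv2.imread('pics/w6.png'),(400,300)),cv2.resize(cv2.imread('pics/s3.png')[150:250,205:335],(390,300),interpolation=cv2.INTER_CUBIC)]))
```

```text
0.4480059437831685 -0.26298437745972425 0.10208741098572803
0.01 (array([ 0.44751148, -0.26616762]), 0.049142871093750005, 0.05061337585449219)
0.014 (array([ 0.44638483, -0.26608922]), 0.04827378234863282, 0.049768676757812505)
[{'extent': [219.2, 163.8, 276.9, 218.8], 'conf': 0.77}]
```

View pics/v6.png

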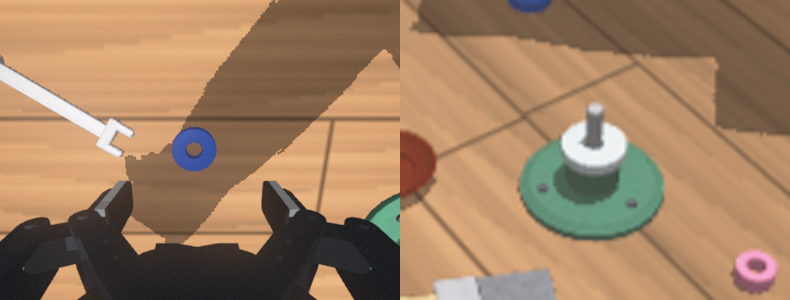

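View 9 shows the wide ring threaded and flat. The blue ring is at (194,149) in the half-size view, with the wrench head about 7 cm away, so I pre-close the jaws partly and grasp.

Emit:
play_rows --force 40 --moves '[{"claw": 6.6, "delta_pos": [0.15, -0.3, 4], "twist": 0}, {"claw": 6.6, "delta_pos": [0.15, -0.3, 8], "twist": 0}, {"claw": 6.6, "delta_pos": [0.15, -0.3, 9.6], "twist": 0}, {"claw": 6.6, "delta_pos": [0.15, -0.3, 10.2], "twist": 0}, {"claw": 5.4, "delta_pos": [0.15, -0.3, 10.2], "twist": 0}, {"claw": 4.0, "delta_pos": [0.15, -0.3, 10.2], "twist": 0}, {"claw": 4.0, "delta_pos": [0.15, -0.3, 10.2], "twist": 0}, {"claw": 4.0, "delta_pos": [0.15, -0.3, 10.2], "twist": 0}]'

```text
clock: 14.85
tcp_pos: [0.4467, -0.267, 0.0002]
orientation: [0.001, -0.0, 1.0, -0.001]
wrist_force: [-0.6, 1.1, 5.6]
finger_gap: 0.0479
```

Emit:
play_rows --moves '[{"claw": 4.0, "delta_pos": [0, 0, -1], "twist": 0}, {"claw": 4.0, "delta_pos": [0, 0, -5], "twist": 0}, {"claw": 4.0, "delta_pos": [0, 0, -10], "twist": 0}, {"claw": 4.0, "delta_pos": [-1, 3, -14], "twist": 0}, {"claw": 4.0, "delta_pos": [-3, 8, -15], "twist": 0}, {"claw": 4.0, "delta_pos": [-5, 13, -15], "twist": 0}, {"claw": 4.0, "delta_pos": [-7, 18, -15], "twist": 0}, {"claw": 4.0, "delta_pos": [-9.5, 23, -15], "twist": 0}, {"claw": 4.0, "delta_pos": [-12.2, 27, -15], "twist": 0}, {"claw": 4.0, "delta_pos": [-12.2, 28.5, -15], "twist": 0}, {"claw": 4.0, "delta_pos": [-12.2, 28.5, -15], "twist": 0}, {"claw": 4.0, "delta_pos": [-12.2, 28.5, -15], "twist": 0}]'

```text
clock: 16.35
tcp_pos: [0.5669, 0.0175, 0.1489]
orientation: [-0.0, 0.001, 1.0, -0.0]
wrist_force: [-0.2, 1.6, -0.4]
finger_gap: 0.0477
```

```bash
cat >> h.py <<'E'
def bore(im,zt,x,y,res=.0002):
    """bore centre on plane zt by Hough, also outer blob info"""
    t=unproj(im,'wrist',zt,x,y,.03,res); g=cv2.GaussianBlur(cv2.cvtColor(t,cv2.COLOR_RGB2GRAY),(5,5),0)
    c=cv2.HoughCircles(g,cv2.HOUGH_GRADIENT,1,30,param1=60,param2=14,minRadius=int(.0082/res),maxRadius=int(.0102/res))
    return t,[] if c is None else [(x-.03+v*res,y-.03+u*res,r*res) for u,v,r in c[0]]
E
python3 - <<'E'
from h import *
s=get_state(); print(s['clock'],s['tcp_pos'],s['wrist_force'])
a=snap('wrist','w7.png'); x,y,z=s['tcp_pos']; zt=z+.014
print(disc(a,'wrist',zt,x,y,[100,120,60],[130,255,255],half=.04))
t,c=bore(a,zt,x,y); print(np.round(c,4)[:3]); cv2.imwrite('pics/t7.png',cv2.cvtColor(t,4))
E
```

```text
16.35 [0.56691627 0.01752857 0.14892785] [-0.17492675  1.58288005 -0.42518419]
(array([0.56499196, 0.01741793]), 0.048330914306640625, 0.05147996826171875)
[[0.5604 0.0174 0.009 ]]
```

Run:
```python
import cv2
t=cv2.imread('pics/t7.png'); t=cv2.resize(t,(600,600)); cv2.line(t,(0,300),(599,300),(0,0,255),1);cv2.line(t,(300,0),(300,599),(0,0,255),1); cv2.imwrite('pics/t7b.png',t)
```

```text
(no output)
```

View pics/t7b.png

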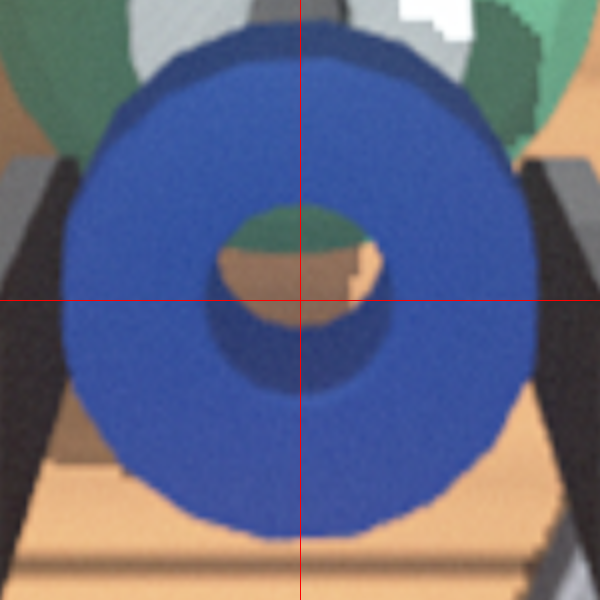

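View 11 shows the blue ring's bore exactly at the TCP, so I shift +2 mm in x to sit over the spindle at (0.5689, 0.0177).

Emit:
play_rows --moves '[{"claw": 4.0, "delta_pos": [-0.2, 0.02, 2], "twist": 0}, {"claw": 4.0, "delta_pos": [-0.2, 0.02, 3.6], "twist": 0}, {"claw": 4.0, "delta_pos": [-0.2, 0.02, 4.1], "twist": 0}, {"claw": 4.0, "delta_pos": [-0.2, 0.02, 4.3], "twist": 0}, {"claw": 4.0, "delta_pos": [-0.2, 0.02, 4.4], "twist": 0}, {"claw": 4.0, "delta_pos": [-0.2, 0.02, 4.5], "twist": 0}, {"claw": 4.0, "delta_pos": [-0.2, 0.02, 4.5], "twist": 0}]'

```text
clock: 17.27
tcp_pos: [0.5699, 0.0186, 0.1044]
orientation: [0.0, 0.0, 1.0, -0.0]
wrist_force: [-0.9, -1.7, 2.1]
finger_gap: 0.0478
```

Emit:
play_rows --moves '[{"claw": 4.0, "delta_pos": [0.08, -0.1, 0], "twist": 0}, {"claw": 4.0, "delta_pos": [0.08, -0.1, 0.1], "twist": 0}, {"claw": 4.0, "delta_pos": [0.08, -0.1, 0.15], "twist": 0}, {"claw": 4.0, "delta_pos": [0.08, -0.1, 0.15], "twist": 0}]'

```text
clock: 17.77
tcp_pos: [0.5686, 0.0179, 0.1021]
orientation: [-0.0, -0.0, 1.0, 0.0]
wrist_force: [-0.9, 0.6, -1.3]
finger_gap: 0.0474
```

Emit:
play_rows --moves '[{"claw": 4.0, "delta_pos": [0, 0, 0.3], "twist": 0}, {"claw": 4.0, "delta_pos": [0, 0, 0.7], "twist": 0}, {"claw": 4.0, "delta_pos": [0, 0, 1.2], "twist": 0}, {"claw": 4.0, "delta_pos": [0, 0, 1.2], "twist": 0}]'

```text
clock: 18.27
tcp_pos: [0.5684, 0.0177, 0.0896]
orientation: [-0.0, 0.0, 1.0, 0.0]
wrist_force: [-0.1, 0.6, -0.8]
finger_gap: 0.0475
```

Emit:
play_rows --moves '[{"claw": 4.0, "delta_pos": [0, 0, 0.6], "twist": 0}, {"claw": 4.0, "delta_pos": [0, 0, 1.3], "twist": 0}, {"claw": 4.0, "delta_pos": [0, 0, 1.9], "twist": 0}, {"claw": 4.0, "delta_pos": [0, 0, 2.2], "twist": 0}, {"claw": 4.0, "delta_pos": [0, 0, 2.35], "twist": 0}, {"claw": 4.0, "delta_pos": [0, 0, 2.45], "twist": 0}, {"claw": 4.0, "delta_pos": [0, 0, 2.45], "twist": 0}]'

```text
clock: 19.15
tcp_pos: [0.5689, 0.0178, 0.0658]
orientation: [0.0, 0.0, 1.0, 0.0]
wrist_force: [0.2, -0.4, 0.3]
finger_gap: 0.0478
```

Emit:
play_rows --moves '[{"claw": 4.0, "delta_pos": [0, 0, 0.05], "twist": 0}, {"claw": 4.0, "delta_pos": [0, 0, 0.1], "twist": 0}, {"claw": 4.0, "delta_pos": [0, 0, 0.15], "twist": 0}, {"claw": 4.0, "delta_pos": [0, 0, 0.15], "twist": 0}]'

```text
clock: 19.65
tcp_pos: [0.5688, 0.0178, 0.0642]
orientation: [-0.0, 0.0, 1.0, 0.0]
wrist_force: [-0.4, -0.4, -1.2]
finger_gap: 0.0477
```

Emit:
play_rows --moves '[{"claw": 4.0, "delta_pos": [0, 0, 0.05], "twist": 0}, {"claw": 4.0, "delta_pos": [0, 0, 0.1], "twist": 0}, {"claw": 4.0, "delta_pos": [0, 0, 0.1], "twist": 0}]'

```text
clock: 20.02
tcp_pos: [0.5689, 0.0177, 0.064]
orientation: [0.0, 0.0, 1.0, -0.0]
wrist_force: [-2.0, -0.0, 4.8]
finger_gap: 0.0475
```

The blue ring is seated at 0.064. I release and go to the brass bush.

Emit:
play_rows --moves '[{"claw": 5.2, "delta_pos": [0, 0, -0.05], "twist": 0}, {"claw": 6.5, "delta_pos": [0, 0, -0.05], "twist": 0}, {"claw": 6.5, "delta_pos": [0, 0, -0.1], "twist": 0}, {"claw": 6.5, "delta_pos": [0, 0, -0.8], "twist": 0}, {"claw": 6.5, "delta_pos": [0, 0, -5], "twist": 0}, {"claw": 6.5, "delta_pos": [0, 0, -9.5], "twist": 0}, {"claw": 6.5, "delta_pos": [0, 6, -9.5], "twist": 0}, {"claw": 6.5, "delta_pos": [0.5, 12, -9.5], "twist": 0}, {"claw": 6.5, "delta_pos": [0.5, 18, -9.5], "twist": 0}, {"claw": 6.5, "delta_pos": [0.5, 23, -8], "twist": 0}, {"claw": 6.5, "delta_pos": [0.5, 24.4, -4], "twist": 0}, {"claw": 6.5, "delta_pos": [0.5, 24.4, -3.6], "twist": 0}]'

```text
clock: 21.52
tcp_pos: [0.5613, 0.2623, 0.0967]
orientation: [-0.003, -0.001, 1.0, -0.001]
wrist_force: [-1.1, 0.2, 0.7]
finger_gap: 0.0652
```

Emit:
play_rows --moves '[{"claw": 6.5, "delta_pos": [0, 0, 0], "twist": 0}, {"claw": 6.5, "delta_pos": [0, 0, 0], "twist": 0}]'

```text
clock: 21.78
tcp_pos: [0.5651, 0.261, 0.1012]
orientation: [0.001, 0.001, 1.0, 0.0]
wrist_force: [0.3, -0.5, 1.0]
finger_gap: 0.0649
```

Run:
```python
from h import *
a=snap('wrist','w8.png'); x,y,z=get_state()['tcp_pos']; print(x,y,z)
for lo in ([18,90,110],[20,110,60]):
  print(disc(a,'wrist',.018,x,y,lo,[35,255,255],half=.035,name='t8.png'))
print(bore(a,.018,x,y)[1], [(d['conf'],d['extent']) for d in spotter.spot_in('wrist','small_bush')][:3])
b=snap('scene','s4.png')
h=cv2.cvtColor(b,cv2.COLOR_RGB2HSV)
for nm,lo,hi in(('blue',[100,120,60],[130,255,255]),):
  m=cv2.inRange(h,np.array(lo),np.array(hi)); m[:150]=0; v,u=np.nonzero(m[:,220:320]); print(nm,len(u),u.mean()+220,v.mean(), proj('scene',[.5689,.0177,.071]))
```

```text
0.5651464368783905 0.2609773718366286 0.10115723276260395
(array([0.56465506, 0.26001468]), 0.03684485473632813, 0.03927056884765625)
(array([0.55811689, 0.26400682]), 0.018628501892089845, 0.031468133544921874)
[(np.float64(0.5660464365416242), np.float64(0.2600773708322903), np.float32(0.00938))] [(0.7, [226.5, 169.4, 275.1, 215.7]), (0.68, [140.0, 106.4, 188.8, 152.5])]
blue 141 269.8156028368794 195.95035460992906 [270.49948889 194.52921726]
```

The bush bore is at about (0.566, 0.260). The blue blob in the scene view at (269.8,196) matches its predicted place (270.5,194.5), so the blue ring sits where it should. Now I grasp the bush.

Emit:
play_rows --force 50 --moves '[{"claw": 6.0, "delta_pos": [-0.08, -0.1, 4], "twist": 0}, {"claw": 6.0, "delta_pos": [-0.08, -0.1, 8], "twist": 0}, {"claw": 6.0, "delta_pos": [-0.08, -0.1, 9.4], "twist": 0}, {"claw": 6.0, "delta_pos": [-0.08, -0.1, 9.8], "twist": 0}, {"claw": 4.2, "delta_pos": [-0.08, -0.1, 9.8], "twist": 0}, {"claw": 2.8, "delta_pos": [-0.08, -0.1, 9.8], "twist": 0}, {"claw": 2.8, "delta_pos": [-0.08, -0.1, 9.8], "twist": 0}, {"claw": 2.8, "delta_pos": [-0.08, -0.1, 9.8], "twist": 0}]'

```text
clock: 22.92
tcp_pos: [0.5661, 0.2612, 0.0032]
orientation: [0.002, -0.0, 1.0, 0.0]
wrist_force: [-0.5, -0.2, 6.9]
finger_gap: 0.0353
```

Emit:
play_rows --moves '[{"claw": 2.8, "delta_pos": [0, 0, -1], "twist": 0}, {"claw": 2.8, "delta_pos": [0, 0, -5], "twist": 0}, {"claw": 2.8, "delta_pos": [0, 0, -10], "twist": 0}, {"claw": 2.8, "delta_pos": [0, -1, -14], "twist": 0}, {"claw": 2.8, "delta_pos": [0, -5, -15], "twist": 0}, {"claw": 2.8, "delta_pos": [0, -10, -15], "twist": 0}, {"claw": 2.8, "delta_pos": [0, -15, -15], "twist": 0}, {"claw": 2.8, "delta_pos": [-0.3, -20, -15], "twist": 0}, {"claw": 2.8, "delta_pos": [-0.3, -23.5, -15], "twist": 0}, {"claw": 2.8, "delta_pos": [-0.3, -24.35, -15], "twist": 0}, {"claw": 2.8, "delta_pos": [-0.3, -24.35, -15], "twist": 0}, {"claw": 2.8, "delta_pos": [-0.3, -24.35, -15], "twist": 0}]'

```text
clock: 24.42
tcp_pos: [0.5675, 0.0184, 0.1514]
orientation: [-0.0, -0.001, 1.0, 0.0]
wrist_force: [-0.3, 0.1, -1.7]
finger_gap: 0.0351
```

Run:
```python
from h import *
s=get_state(); print(s['clock'],s['tcp_pos'],s['wrist_force'])
a=snap('wrist','w9.png'); x,y,z=s['tcp_pos']; zt=z+.015
t,c=bore(a,zt,x,y); print(np.round(c,4)[:3])
t=cv2.resize(t,(600,600)); cv2.line(t,(0,300),(599,300),(255,0,0),1);cv2.line(t,(300,0),(300,599),(255,0,0),1); cv2.imwrite('pics/t9.png',cv2.cvtColor(t,4))
```

```text
24.425 [0.56747737 0.01844672 0.15137714] [-0.30087676  0.1328807  -1.72954572]
[[0.5672 0.0187 0.0093]]
```

View pics/t9.png

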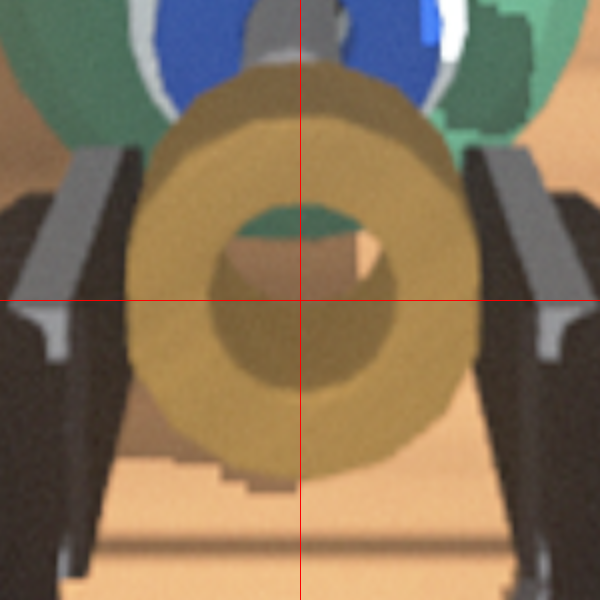

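View 12 shows the bush bore at (303,298), centred on the TCP, with the blue ring seated on the wide ring behind it.

Emit:
play_rows --moves '[{"claw": 2.8, "delta_pos": [-0.15, -0.1, 2], "twist": 0}, {"claw": 2.8, "delta_pos": [-0.15, -0.1, 3.5], "twist": 0}, {"claw": 2.8, "delta_pos": [-0.15, -0.1, 3.9], "twist": 0}, {"claw": 2.8, "delta_pos": [-0.15, -0.1, 3.9], "twist": 0}, {"claw": 2.8, "delta_pos": [-0.15, -0.1, 3.9], "twist": 0}]'

```text
clock: 25.1
tcp_pos: [0.5696, 0.0163, 0.1129]
orientation: [0.001, -0.0, 1.0, -0.0]
wrist_force: [0.1, -0.1, -0.6]
finger_gap: 0.0348
```

Emit:
play_rows --moves '[{"claw": 2.8, "delta_pos": [0.05, 0.08, 0.2], "twist": 0}, {"claw": 2.8, "delta_pos": [0.05, 0.08, 0.4], "twist": 0}, {"claw": 2.8, "delta_pos": [0.05, 0.08, 0.5], "twist": 0}, {"claw": 2.8, "delta_pos": [0.05, 0.08, 0.6], "twist": 0}, {"claw": 2.8, "delta_pos": [0.05, 0.08, 0.6], "twist": 0}]'

```text
clock: 25.72
tcp_pos: [0.5685, 0.017, 0.1062]
orientation: [-0.0, 0.0, 1.0, 0.0]
wrist_force: [0.5, 0.1, -1.0]
finger_gap: 0.0356
```

Emit:
play_rows --moves '[{"claw": 2.8, "delta_pos": [0, 0.03, 0.2], "twist": 0}, {"claw": 2.8, "delta_pos": [0, 0.03, 0.5], "twist": 0}, {"claw": 2.8, "delta_pos": [0, 0.03, 0.9], "twist": 0}, {"claw": 2.8, "delta_pos": [0, 0.03, 0.9], "twist": 0}]'

```text
clock: 26.22
tcp_pos: [0.5682, 0.0174, 0.0967]
orientation: [-0.0, 0.0, 1.0, 0.0]
wrist_force: [-0.4, 0.0, -1.3]
finger_gap: 0.0355
```

Home for the bush is TCP about 0.081.

Emit:
play_rows --force 80 --moves '[{"claw": 2.5, "delta_pos": [0, 0, 0.5], "twist": 0}, {"claw": 2.5, "delta_pos": [0, 0, 1.0], "twist": 0}, {"claw": 2.5, "delta_pos": [0, 0, 1.25], "twist": 0}, {"claw": 2.5, "delta_pos": [0, 0, 1.4], "twist": 0}, {"claw": 2.5, "delta_pos": [0, 0, 1.45], "twist": 0}, {"claw": 2.5, "delta_pos": [0, 0, 1.45], "twist": 0}]'

```text
clock: 26.98
tcp_pos: [0.5687, 0.0173, 0.0829]
orientation: [0.0, 0.0, 1.0, 0.0]
wrist_force: [-0.4, 0.1, -0.9]
finger_gap: 0.0345
```

Emit:
play_rows --moves '[{"claw": 2.5, "delta_pos": [0, 0, 0.05], "twist": 0}, {"claw": 2.5, "delta_pos": [0, 0, 0.1], "twist": 0}, {"claw": 2.5, "delta_pos": [0, 0, 0.1], "twist": 0}]'

```text
clock: 27.35
tcp_pos: [0.5686, 0.0174, 0.0818]
orientation: [0.0, 0.0, 1.0, 0.0]
wrist_force: [0.5, 0.3, -1.2]
finger_gap: 0.0344
```

Emit:
play_rows --moves '[{"claw": 2.5, "delta_pos": [0, 0, 0.05], "twist": 0}, {"claw": 2.5, "delta_pos": [0, 0, 0.1], "twist": 0}, {"claw": 2.5, "delta_pos": [0, 0, 0.1], "twist": 0}]'

```text
clock: 27.72
tcp_pos: [0.5688, 0.0174, 0.0813]
orientation: [0.0, -0.0, 1.0, -0.0]
wrist_force: [-2.1, -0.6, 4.4]
finger_gap: 0.0344
```

Emit:
play_rows --moves '[{"claw": 2.5, "delta_pos": [0, 0, 0.04], "twist": 0}, {"claw": 2.5, "delta_pos": [0, 0, 0.04], "twist": 0}]'

```text
clock: 27.98
tcp_pos: [0.5689, 0.0174, 0.0813]
orientation: [0.001, -0.0, 1.0, -0.0]
wrist_force: [-2.1, 0.7, 7.2]
finger_gap: 0.0346
```

Emit:
play_rows --moves '[{"claw": 2.5, "delta_pos": [0, 0, 0.05], "twist": 0}, {"claw": 2.5, "delta_pos": [0, 0, 0.08], "twist": 0}, {"claw": 2.5, "delta_pos": [0, 0, 0.08], "twist": 0}]'

```text
clock: 28.35
tcp_pos: [0.569, 0.0174, 0.0812]
orientation: [0.001, -0.0, 1.0, -0.0]
wrist_force: [-4.4, 1.1, 11.0]
finger_gap: 0.0346
```

At 12 N the stack no longer moves, with the bush underside at about 0.078. I release and retreat.

Emit:
play_rows --moves '[{"claw": 2.5, "delta_pos": [0, 0, -0.08], "twist": 0}, {"claw": 4.0, "delta_pos": [0, 0, -0.1], "twist": 0}, {"claw": 6.0, "delta_pos": [0, 0, -0.1], "twist": 0}, {"claw": 6.0, "delta_pos": [0, 0, -0.2], "twist": 0}, {"claw": 6.0, "delta_pos": [0, 0, -1], "twist": 0}, {"claw": 6.0, "delta_pos": [0, 0, -5], "twist": 0}, {"claw": 6.0, "delta_pos": [0, 0, -10], "twist": 0}, {"claw": 6.0, "delta_pos": [6, 0, -12], "twist": 0}, {"claw": 6.0, "delta_pos": [10, 0, -12], "twist": 0}, {"claw": 6.0, "delta_pos": [10, 0, -12], "twist": 0}, {"claw": 6.0, "delta_pos": [10, 0, -12], "twist": 0}]'

```text
clock: 29.72
tcp_pos: [0.4696, 0.0172, 0.2003]
orientation: [0.001, 0.0, 1.0, -0.0]
wrist_force: [-0.0, -1.4, -0.1]
finger_gap: 0.06
```

Run:
```python
from h import *
s=get_state(); print(s['clock'],s['tcp_pos'],s['wrist_force'])
b=snap('scene','s5.png'); H=cv2.cvtColor(b,cv2.COLOR_RGB2HSV)
# scene rows of colours down the spindle column, with predicted rows for home heights on camera-facing edge
u0=int(round(proj('scene',[.569,.0177,.09])[0]))
print(u0,[ (v,b[v,u0].tolist()) for v in range(168,222,1)])
f=np.array([.714,.70])*0+np.array([1.175-.569,.776-.0177]); f/=np.linalg.norm(f)
for n,r,z in[('tip',.007,.106),('bush top front',.019,.096),('bush bot',.019,.078),('mid bot',.025,.064),('wide bot',.031,.050)]:
  print(n,proj('scene',[.569+f[0]*r,.0177+f[1]*r,z]).round(1))
for q in('small_bush','red_ring','wide_ring'): print(q,[(round(d['conf'],2),np.round(d['extent']).tolist()) for d in spotter.spot_in('scene',q)][:3])
```

```text
29.725 [0.46956111 0.01724867 0.20030364] [-0.02578727 -1.41992388 -0.09068762]
271 [(168, [191, 147, 107]), (169, [189, 145, 107]), (170, [188, 145, 106]), (171, [186, 145, 105]), (172, [187, 144, 105]), (173, [188, 145, 106]), (174, [197, 151, 111]), (175, [199, 153, 113]), (176, [157, 121, 91]), (177, [162, 125, 94]), (178, [184, 142, 105]), (179, [186, 144, 106]), (180, [185, 144, 106]), (181, [187, 144, 106]), (182, [192, 147, 108]), (183, [194, 150, 109]), (184, [166, 138, 112]), (185, [138, 130, 126]), (186, [132, 130, 131]), (187, [120, 117, 117]), (188, [108, 104, 104]), (189, [105, 101, 100]), (190, [103, 100, 100]), (191, [208, 169, 107]), (192, [231, 196, 114]), (193, [196, 158, 93]), (194, [138, 112, 68]), (195, [122, 99, 61]), (196, [122, 100, 62]), (197, [109, 95, 74]), (198, [84, 108, 199]), (199, [73, 109, 208]), (200, [62, 81, 145]), (201, [56, 65, 109]), (202, [58, 67, 110]), (203, [219, 225, 230]), (204, [234, 238, 240]), (205, [177, 183, 186]), (206, [128, 131, 132]), (207, [127, 130, 131]), (208, [91, 100, 94]), (209, [66, 80, 67]), (210, [66, 80, 66]), (211, [65, 80, 66]), (212, [65, 80, 65]), (213, [65, 80, 67]), (214, [66, 80, 66]), (215, [69, 88, 73]), (216, [74, 97, 80]), (217, [95, 140, 116]), (218, [102, 154, 128]), (219, [103, 156, 129]), (220, [105, 158, 130]), (221, [105, 158, 130])]
tip [270.9 186.8]
bush top front [270.6 192.5]
bush bot [270.3 197.3]
mid bot [270.  202.5]
wide bot [269.7 207.6]
small_bush [(0.61, [312.0, 234.0, 329.0, 249.0])]
red_ring [(0.73, [362.0, 234.0, 375.0, 251.0])]
wide_ring [(0.54, [259.0, 194.0, 279.0, 210.0])]
```

The scene rows match the home heights (bush/blue edge 197, blue/wide edge 202.5, wide bottom edge about 208), so I hand in.

```bash
python3 -c "
from h import *
print(env.hand_in())"
```

```text
the job is handed in; nothing more can be done
None
```

I rebuilt the bearing stack and handed the job in at about 30 s of robot time. The wide aluminium ring went on first, then the blue ring, then the brass bush. The hand-in reports no verdict, so what follows is from my own checks.

- **Spindle:** it stands about 4 mm off the hub's axis, mostly towards +x. I found it by looking, then by feeling with the wide ring.
- **Threading:** I eased each ring down in the gripper and never dropped one. The blue ring and the bush were seated at a hard stop before I let go.
- **Seal:** I pressed it down with the wide ring at about 5 N until it stopped hard, then pressed the finished stack to about 12 N without it moving. The highest force I read at the end of a move was 11 N. Peaks within a move are not reported.
- **Last checks:** in the final scene image the undersides of the bush, blue ring and wide ring lie within about half a pixel of where they should be when home (under 2 mm). The red ring is where it was to within about 2 pixels. The gripper is clear of everything.
- **Disagreements:** the measured finger gap read 2–3 mm under each ring's true diameter. Camera positions differed by up to 3.5 mm between far and near views, so I corrected them by contact.
- **Not checked:** I did not re-measure the other bystanders at the end, but no move came near them.

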